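# Line up the green paint pots from dark to light

### The job

Line up the four green paint pots on the wooden rail in order of shade, one standing upright in the middle of each cork disc: the darkest next to the black end block, then lighter and lighter up to the palest next to the white end block. Keep the pots upright and set them down gently rather than dropping them; leave the model car and the figure where they stand.

Things in the scene. Friction and masses are not known exactly. Their poses are not given: they have to be found in the camera images.
- pot1_mid (a point): Green paint pot, the darkest: blackish green (glass body and the painted disc on its lid show the shade; the four pots are alike otherwise). Upright loose closed jar, 36 mm diameter, 55 mm tall, about 60 g. The point is its centre, half-way up (27.5 mm above its underside); z is up the jar's axis.
- pot2_mid (a point): Green paint pot, the second darkest: deep green (glass body and the painted disc on its lid show the shade; the four pots are alike otherwise). Upright loose closed jar, 36 mm diameter, 55 mm tall, about 60 g. The point is its centre, half-way up (27.5 mm above its underside); z is up the jar's axis.
- pot3_mid (a point): Green paint pot, the second lightest: mid leaf green (glass body and the painted disc on its lid show the shade; the four pots are alike otherwise). Upright loose closed jar, 36 mm diameter, 55 mm tall, about 60 g. The point is its centre, half-way up (27.5 mm above its underside); z is up the jar's axis.
- pot4_mid (a point): Green paint pot, the lightest: pale green (glass body and the painted disc on its lid show the shade; the four pots are alike otherwise). Upright loose closed jar, 36 mm diameter, 55 mm tall, about 60 g. The point is its centre, half-way up (27.5 mm above its underside); z is up the jar's axis.
- place1: Dark brown cork disc, 54 mm diameter, nearest the black end block: for the darkest pot. One of four in a row, 65 mm apart, on a fixed wooden rail (296 x 70 mm, 12 mm thick) lying on the bench with a black block at one end and a white block at the other (10 mm higher than the rail). Origin: centre of the disc's top, 14 mm above the bench; its y axis runs along the row from the black end to the white end, x level across the rail, z up.
- place2: Dark brown cork disc, 54 mm diameter, second from the black end. One of four in a row, 65 mm apart, on a fixed wooden rail (296 x 70 mm, 12 mm thick) lying on the bench with a black block at one end and a white block at the other (10 mm higher than the rail). Origin: centre of the disc's top, 14 mm above the bench; its y axis runs along the row from the black end to the white end, x level across the rail, z up.
- place3: Dark brown cork disc, 54 mm diameter, third from the black end. One of four in a row, 65 mm apart, on a fixed wooden rail (296 x 70 mm, 12 mm thick) lying on the bench with a black block at one end and a white block at the other (10 mm higher than the rail). Origin: centre of the disc's top, 14 mm above the bench; its y axis runs along the row from the black end to the white end, x level across the rail, z up.
- place4: Dark brown cork disc, 54 mm diameter, nearest the white end block: for the lightest pot. One of four in a row, 65 mm apart, on a fixed wooden rail (296 x 70 mm, 12 mm thick) lying on the bench with a black block at one end and a white block at the other (10 mm higher than the rail). Origin: centre of the disc's top, 14 mm above the bench; its y axis runs along the row from the black end to the white end, x level across the rail, z up.
- car_mid (a point): Bystander: red model car, loose, 132 x 54 x 42 mm, 0.18 kg; the point is its centre, y along its length. Leave alone.
- figure_mid (a point): Bystander: painted figure on a round black stand (90 mm diameter, 114 mm tall over all), loose, 0.45 kg; the point is on its axis 50 mm above the bench. Leave alone.
Mind the look-alikes: they are no part of the job. Leave any orange or red look-alike of the part that bears pot2_mid alone. Leave any orange look-alike of the part that bears pot4_mid alone.

How it is judged:
At the end, for the whole second after the job is handed in: Each pot stands upright (within 0.1 rad) on its own cork disc, darkest at the black end to lightest at the white end, its axis within 11 mm of the disc's centre and its underside on the disc (within 5 mm), released and at rest (horizontal distance between pot1_mid and place1 below 0.011 m and z of pot1_mid in the frame of place1 between 0.0225 and 0.0325 m and angle between each of pot1_mid, pot2_mid, pot3_mid, pot4_mid's own z axis and vertical below 0.1 rad and linear speed of each of pot1, pot2, pot3, pot4 below 0.02 m/s and contact force between the fingers and pot1 below 0.05 N and horizontal distance between pot2_mid and place2 below 0.011 m and z of pot2_mid in the frame of place2 between 0.0225 and 0.0325 m and contact force between the fingers and pot2 below 0.05 N and horizontal distance between pot3_mid and place3 below 0.011 m and z of pot3_mid in the frame of place3 between 0.0225 and 0.0325 m and contact force between the fingers and pot3 below 0.05 N and horizontal distance between pot4_mid and place4 below 0.011 m and z of pot4_mid in the frame of place4 between 0.0225 and 0.0325 m and contact force between the fingers and pot4 below 0.05 N); the robot touches nothing.
It fails at once if a paint pot is tipped over (more than 0.6 rad) (angle between any of pot1_mid, pot2_mid, pot3_mid, pot4_mid's own z axis and vertical above 0.6 rad).
It fails at once if a paint pot is dropped or thrown (faster than 0.6 m/s while the fingers do not hold it) ((linear speed of pot1 above 0.6 m/s and contact force between the fingers and pot1 below 0.02 N) or (linear speed of pot2 above 0.6 m/s and contact force between the fingers and pot2 below 0.02 N) or (linear speed of pot3 above 0.6 m/s and contact force between the fingers and pot3 below 0.02 N) or (linear speed of pot4 above 0.6 m/s and contact force between the fingers and pot4 below 0.02 N)).
It fails at once if the car is moved more than 15 mm or tipped (distance of car_mid from where it was at the start of the episode above 0.015 m or angle between car_mid's own z axis and vertical above 0.3 rad).
It fails at once if the figure is moved more than 15 mm or tipped (distance of figure_mid from where it was at the start of the episode above 0.015 m or angle between figure_mid's own z axis and vertical above 0.3 rad).
It also fails if it takes over 112 s, if anything falls off the work surface, if the arm or the gripper's body presses on something with over 40 N, if the wrist force passes 120 N, or if a joint passes its speed limit or range.

### The arm

A 6-joint arm with a two-finger parallel gripper is mounted at the origin on the work surface. World frame = base frame: x ahead of the robot, y to its left, z up, the work surface at z = 0. Lengths are in m, angles in rad, forces in N, time in s.
With the tool pointing down it reaches from about 0.3 to 0.95 m from the base axis. Payload 3.1 kg.
Tool frame: the origin (TCP) lies at the very end of the fingers, on their centre line; the grasp point (between the pads) lies 19 mm behind it; z points along the fingers, y is the line along which they close (so a half turn about z gives the same grasp; the last joint's range is limited). The gripper opens to 85 mm and grips with 20 to 120 N. Pads are 22 mm wide; open, the fingers measure 114 mm over their backs; the gripper's body (76 mm by 85 mm) begins 54 mm behind the grasp point. The pads swing forward as they close: fully open they stand 13 mm farther back than shut.
Start: joints at [-1.404, 0.308, 1.634, -0, 1.2, -0.07], TCP at [0.147, -0.608, 0.231] pointing down, gripper open.
Joint ranges: [-3.06, 3.06], [-0.79, 1.96], [0.05, 2.63], [-1.19, 4.34], [0.05, 2.64], [-2.94, 2.94]. Speed limits (rad/s): [2.79, 2.79, 3.14, 3.14, 3.14, 3.14].

### API

Orientations are given as a unit quaternion [w, x, y, z].
In Python, from station import arm, vision, spotter gives the robot as it stands.
- The arm moves only by the tool step_arm, never from a script. Its argument "steps" is a list of rows, each a list of 7 numbers: the finger opening in m, from 0 to 0.0854, then the shift along the tool's x, y, z in m, then the turn, a rotation vector about the tool's x, y, z in degrees. In form: [[claw, x, y, z, wx, wy, wz], ...]. A call has exactly 8 rows; each row is the pose to reach, as a shift and turn from the pose commanded when the call began, along the tool's axes at that moment; what a row does not reach only later rows make up. A row lasts 1/12 s, in which the tool goes at most 41.7 mm and 7.16 degrees, less where a joint would pass 70% of its speed; a pose out of reach is approached as far as the arm can. A call with a gripper value outside its range is refused whole. The fingers move at their own pace and stop on an object; the grip force is fixed at half the most. Time passes only in rows, so rows that repeat a pose let the fingers close, or fill a call up. It gives the time, the measured TCP pose, the force, the opening and the grip force at its end, in the units of the state.
- arm.read_state(): the state, without advancing time (a new reading comes with each control period).
- vision.camera(name): name is "side" or "top" or "wrist"; returns (picture, depth): 400x640x3 uint8, red, green, blue; 400x640 float32, m along the optical axis (not along the pixel's ray), 0 where there is no reading.
- vision.get_calibration(name): a dict with "fx", "fy", "cx", "cy" (pixels), "dist_coeffs" ([k1, k2, p1, p2, k3] as OpenCV has them; the pictures are not rectified), "xyz" and "rotation" of the camera in the world. Camera axes: x right, y down, z forward; pixel columns grow to the right and rows downward; lengths in m; the calibration is good to about 2 mm. A picture is of the moment at which its call begins: read the wrist's pose just before it. get_calibration takes no time and is no camera call; for the wrist camera it gives the pose at the moment of the call.
- arm.sign_off(): hands the job in; it is judged then, once.
Trained networks look in the newest picture that a camera, given by its name, has taken for a name from the list of things; names that differ only in an ending like _2 or _b are one class to them, and where a whole thing is asked for, a point or a joint stands for the part that bears it (a point fixed in the world has none). Each returns a list of dicts, best first, with "p" (0 to 1); they miss things now and then, are a little off and sometimes report something else, mostly with a low value. They report only what shows in the picture. A call takes as long as a camera call. They do not tell look-alikes from the thing itself.
- spotter.find_in(query, camera): "rect" ([left, top, right, bottom] in pixels, round what is visible of it).
- spotter.regions_of(query, camera): "pixels" (400x640 bool, what is visible of it) and "rect" ([left, top, right, bottom] in pixels, round what is visible of it).
The state is a dict: "time": time; "joint_positions": joint angles; "qvel": joint speeds; "effort": joint torques, N m; "tool_pos": TCP position; "tool_rot": TCP orientation; "contact_force": force on the tool from outside, world axes, zero at the start; "wrist_torque": the same for the moment, N m; "finger_gap": finger opening in m; "grasp_force": force on a finger pad.
Only numpy, scipy, OpenCV 4.12 (cv2) and the standard library are available. Lean on these libraries where they do the work, as an engineer would, in place of code of your own. Each camera call takes 0.05 s, during which the arm holds its last target. There are 200 camera calls.

## Working session

There is one attempt and no reset: what is moved stays moved. The work goes in short steps, Python scripts to look and compute and a tool call to move; the robot and the scene stay as the last step left them, time stands still between calls to the robot, and variables do not carry over. Pictures are saved under pics/ and viewed, at most 14 in all, crops included, and the job is handed in when it is done.

Besides the shell and the picture viewer there is one more tool, called after "Request:" as a command line: name --pt "numbers of a row" for each row, then --argument value for the rest. step_arm: Moves the arm, as the interface text tells. Its arguments: {"type":"object","properties":{"steps":{"type":"array","items":{"type":"array","items":{"type":"number"}}}},"required":["steps"]}

```bash
ls; mkdir -p pics; python3 - <<'E'
from station import arm, vision, spotter
import cv2
print(arm.read_state())
for n in("top","side"):
    p,d=vision.camera(n); cv2.imwrite(f"pics/{n}0.png",p[:,:,::-1]); print(n,vision.get_calibration(n))
    for q in("pot1_mid","place1","car_mid","figure_mid"):
        for r in spotter.find_in(q,n): print(q,round(r["p"],2),[int(v) for v in r["rect"]])
E
```

```text
pics
{'time': 0.0, 'joint_positions': array([-1.40370157e+00,  3.09022732e-01,  1.63519508e+00, -1.93875411e-05,
        1.19970353e+00, -6.96985520e-02]), 'qvel': array([-0.00141698,  0.00135812,  0.00033591,  0.00025806, -0.00015602,
       -0.00095415]), 'effort': array([ 2.81750335e-04, -4.15253592e+01, -2.76669234e+01,  4.87031275e-05,
        1.02439770e-02,  2.67009007e-06]), 'tool_pos': array([ 0.14644724, -0.606748  ,  0.23003198]), 'tool_rot': array([-1.16252875e-03,  9.92998210e-01,  1.18123658e-01, -6.56982866e-05]), 'contact_force': array([ 0.09823839,  0.11429428, -0.31331295]), 'wrist_torque': array([-0.00088786,  0.00070858,  0.00322516]), 'grasp_force': 0.0, 'finger_gap': 0.0855202694664883}
top {'fx': 445.5461421358856, 'fy': 445.5461421358856, 'cx': 326.97771278303617, 'cy': 203.07775962847018, 'dist_coeffs': array([-0.05024593,  0.        ,  0.        ,  0.        ,  0.        ]), 'xyz': array([ 0.35653333, -0.0039729 ,  1.03627989]), 'rotation': array([-0.07620789,  0.70376728, -0.70346197,  0.06360215])}
pot1_mid 0.74 [455, 242, 477, 255]
place1 0.84 [348, 175, 368, 196]
place1 0.74 [309, 213, 333, 242]
place1 0.65 [367, 154, 386, 179]
place1 0.56 [330, 197, 356, 219]
car_mid 0.82 [421, 119, 476, 145]
figure_mid 0.82 [199, 107, 238, 153]
figure_mid 0.32 [456, 240, 475, 258]
side {'fx': 456.1976829878968, 'fy': 456.1976829878968, 'cx': 321.8856680450794, 'cy': 200.1190826406903, 'dist_coeffs': array([-0.04178115,  0.        ,  0.        ,  0.        ,  0.        ]), 'xyz': array([ 0.37650104, -0.61341075,  0.81931123]), 'rotation': array([-0.34081879,  0.92665117, -0.1474192 ,  0.05854691])}
pot1_mid 0.57 [292, 334, 311, 366]
place1 0.89 [298, 211, 323, 233]
place1 0.83 [356, 230, 377, 252]
place1 0.55 [273, 205, 297, 223]
car_mid 0.55 [412, 272, 474, 334]
figure_mid 0.87 [329, 94, 365, 136]
```

View pics/top0.png

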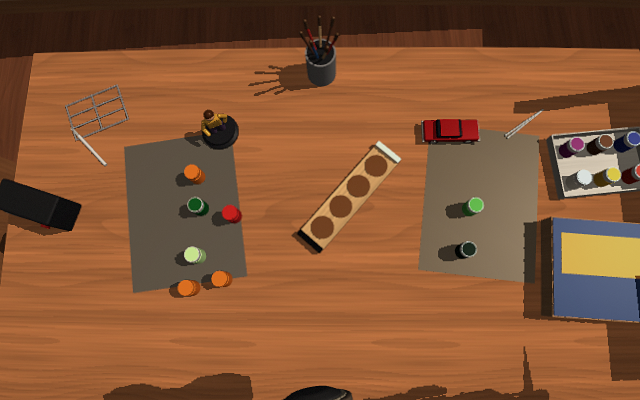

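View pics/side0.png

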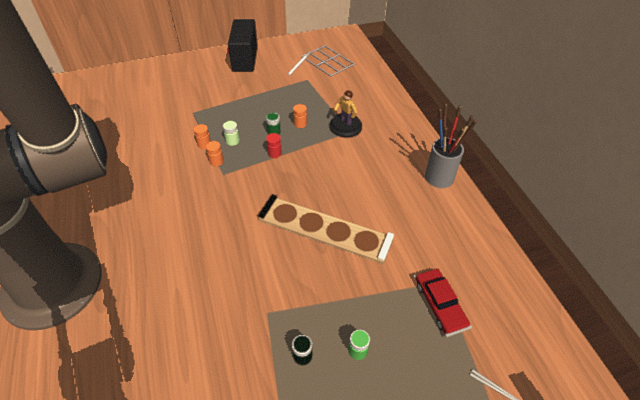

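Green candidates in the top view are (197,206) deep green, which fits pot2; (193,255) pale, pot4; (474,206) leaf green, pot3; and (467,250) blackish, pot1. Orange pots at (193,173), (187,288) and (220,279) and a red one at (231,214) are look-alikes. The black block is near (311,241) and the white one near (388,151).

```bash
cat > h.py <<'E'
import numpy as np, cv2
from station import arm, vision, spotter
from scipy.spatial.transform import Rotation as R
def rot(q): return R.from_quat(np.asarray(q),scalar_first=True).as_matrix()
def rays(c,uv):
    K=np.array([[c["fx"],0,c["cx"]],[0,c["fy"],c["cy"]],[0,0,1]])
    n=cv2.undistortPoints(np.float64(uv).reshape(-1,1,2),K,c["dist_coeffs"])[:,0]
    return np.c_[n,np.ones(len(n))]@rot(c["rotation"]).T
def onplane(c,uv,z):
    r=rays(c,uv); return c["xyz"]+r*((z-c["xyz"][2])/r[:,2])[:,None]
def cloud(c,d):
    v,u=np.mgrid[:400,:640]; r=rays(c,np.c_[u.ravel(),v.ravel()])
    return (c["xyz"]+r*d.reshape(-1,1)).reshape(400,640,3)
E
python3 - <<'E'
from h import *
p,d=vision.camera("top"); c=vision.get_calibration("top"); X=cloud(c,d)
X[d==0]=np.nan
print("cam",rot(c["rotation"]).round(2).tolist())
pts=dict(pot1=(467,250),pot2=(197,206),pot3=(474,206),pot4=(193,255),o1=(193,173),o2=(187,288),o3=(220,279),red=(231,214))
for k,(u,v) in pts.items():
    w=X[v-15:v+16,u-15:u+16].reshape(-1,3); w=w[(w[:,2]>.047)&(w[:,2]<.065)]
    lo,hi=np.percentile(w[:,:2],[3,97],axis=0)
    print(k,len(w),np.median(w,0).round(4),((lo+hi)/2).round(4),(hi-lo).round(4))
print("discs by network, plane z=.014")
for r in spotter.regions_of("place1","top"):
    m=r["pixels"]; v,u=np.nonzero(m); P=onplane(c,np.c_[u,v],.014)
    print(round(r["p"],2),m.sum(),P.mean(0).round(4),(P.max(0)-P.min(0)).round(3), np.nanmedian(X[m][:,2]).round(4))
for k,(u,v) in dict(black=(311,241),white=(388,151)).items(): print(k,onplane(c,[(u,v)],.022),X[v,u])
for q in("car_mid","figure_mid"):
    r=spotter.regions_of(q,"top")[0];w=X[r["pixels"]]; w=w[w[:,2]>.01] ;print(q,np.nanmin(w,0).round(3),np.nanmax(w,0).round(3))
z=X[...,2].copy(); print("high stuff", [(int(u),int(v),X[v,u].round(3).tolist()) for u,v in ((580,270),(318,392),(40,205),(321,60),(590,160),(460,210),(530,210))])
im=[cv2.resize(p[v-30:v+30,u-30:u+30,::-1],(300,300),interpolation=cv2.INTER_CUBIC) for u,v in((467,250),(197,206),(474,206),(193,255),(311,241),(388,151))]
cv2.imwrite("pics/crop.png",cv2.resize(np.vstack([np.hstack(im[:3]),np.hstack(im[3:])]),(780,520)))
E
```

```text
cam [[0.0, -0.98, 0.2], [-1.0, 0.0, 0.02], [-0.02, -0.2, -0.98]]
pot1 208 [ 0.4505 -0.2983  0.0544] [ 0.4511 -0.2984] [0.029 0.031]
pot2 195 [0.5497 0.3136 0.055 ] [0.5505 0.314 ] [0.0303 0.0309]
pot3 192 [ 0.5488 -0.3193  0.0542] [ 0.5491 -0.3194] [0.0308 0.0299]
pot4 204 [0.4388 0.3143 0.0548] [0.4398 0.3149] [0.0292 0.0316]
o1 189 [0.6274 0.3263 0.0547] [0.6277 0.3267] [0.0308 0.0307]
o2 199 [0.3662 0.3234 0.0548] [0.3663 0.3239] [0.0302 0.0295]
o3 205 [0.3863 0.2497 0.0547] [0.3863 0.2501] [0.0303 0.03  ]
red 194 [0.5314 0.2328 0.0545] [0.5322 0.2333] [0.03   0.0304]
discs by network, plane z=.014
0.8 396 [0.5044 0.0275 0.014 ] [0.051 0.049 0.   ] 0.0132
0.62 416 [ 0.6034 -0.0579  0.014 ] [0.056 0.052 0.   ] 0.0135
0.59 375 [ 0.5535 -0.0152  0.014 ] [0.05  0.049 0.   ] 0.0132
0.57 392 [ 0.6522 -0.1005  0.014 ] [0.052 0.05  0.   ] 0.0134
black [[0.47173889 0.0507572  0.022     ]] [0.47167979 0.05072912 0.02252028]
white [[ 0.68610174 -0.1303101   0.022     ]] [ 0.68672075 -0.13054739  0.02009494]
car_mid [ 0.711 -0.35   0.01 ] [ 0.764 -0.212  0.046]
figure_mid [0.701 0.235 0.01 ] [0.784 0.319 0.121]
high stuff [(580, 270, [0.403, -0.542, 0.055]), (318, 392, [0.21, 0.021, 0.336]), (40, 205, [0.542, 0.651, 0.097]), (321, 60, [0.881, 0.028, 0.1]), (590, 160, [0.67, -0.625, 0.004]), (460, 210, [0.548, -0.3, -0.001]), (530, 210, [0.547, -0.467, -0.002])]
```

View pics/crop.png

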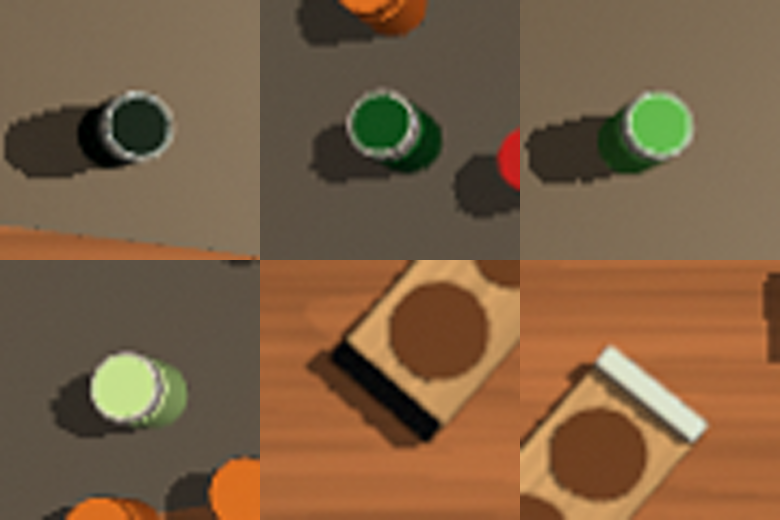

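The crop confirms it: blackish (pot1), deep (pot2), mid leaf (pot3) and pale green (pot4) lids. All lids measure z≈0.055, and the discs are 65 mm apart with black at place1 and white at place4. One tool yaw (closing across the rail, 49°) suits every grasp, so I turn to it while travelling.

Request:
step_arm --pt "0.06 0.02 -0.014 0 0 0 -7" --pt "0.06 0.04 -0.028 0 0 0 -14" --pt "0.06 0.065 -0.042 0 0 0 -21" --pt "0.06 0.09 -0.056 0 0 0 -28" --pt "0.06 0.115 -0.07 0 0 0 -35" --pt "0.06 0.14 -0.085 0 0 0 -42" --pt "0.06 0.16 -0.1 0 0 0 -49" --pt "0.06 0.18 -0.11 0 0 0 -56"

```text
time: 1.37
tool_pos: [0.2965, -0.4567, 0.2313]
tool_rot: [-0.0, 0.819, 0.573, 0.0]
contact_force: [-0.2, -0.5, -1.1]
finger_gap: 0.0599
grasp_force: 0.0
```

```bash
cat >> h.py <<'E'
T=dict(p1=(.4508,-.2984),p2=(.5501,.3138),p3=(.549,-.3194),p4=(.4393,.3146),
 d1=(.5043,.0275),d2=(.5536,-.0151),d3=(.6031,-.0578),d4=(.6523,-.1005))
def go(name,z,yaw=49.1):
    s=arm.read_state(); M=rot(s["tool_rot"]); t=np.array([*(T[name] if isinstance(name,str) else name),z])
    a=np.radians(yaw); D=np.c_[[-np.sin(a),np.cos(a),0],[np.cos(a),np.sin(a),0],[0,0,-1]]
    print(name,"t",round(s["time"],2),"pos",s["tool_pos"].round(4),"shift",(M.T@(t-s["tool_pos"])).round(4),"turn",np.degrees(R.from_matrix(M.T@D).as_rotvec()).round(1),"gap",round(s["finger_gap"],4),"F",round(s["grasp_force"],1),s["contact_force"].round(1))
E
python3 -c "
from h import *
go('p1',.15)"
```

```text
p1 t 1.37 pos [ 0.2965 -0.4567  0.2313] shift [0.2016 0.0907 0.0814] turn [  0.   -0.  -69.2] gap 0.0599 F 0.0 [-0.2 -0.5 -1.1]
```

Request:
step_arm --pt "0.06 0.025 0.011 0.01 0 0 -7" --pt "0.06 0.05 0.023 0.02 0 0 -14" --pt "0.06 0.075 0.034 0.03 0 0 -21" --pt "0.06 0.1 0.045 0.04 0 0 -28" --pt "0.06 0.125 0.056 0.05 0 0 -35" --pt "0.06 0.15 0.068 0.06 0 0 -42" --pt "0.06 0.175 0.08 0.07 0 0 -49" --pt "0.06 0.2016 0.0907 0.0814 0 0 -56"

```text
time: 2.03
tool_pos: [0.4525, -0.3007, 0.15]
tool_rot: [0.001, 0.455, 0.891, -0.0]
contact_force: [0.4, -0.8, 0.4]
finger_gap: 0.0598
grasp_force: 0.0
```

Request:
step_arm --pt "0.06 0 0 0 0 0 -7" --pt "0.06 0 0 0 0 0 -13.2" --pt "0.06 0 0 0 0 0 -13.2" --pt "0.06 0 0 0 0 0 -13.2" --pt "0.06 0 0 0 0 0 -13.2" --pt "0.06 0 0 0 0 0 -13.2" --pt "0.06 0 0 0 0 0 -13.2" --pt "0.06 0 0 0 0 0 -13.2"

```text
time: 2.7
tool_pos: [0.451, -0.3015, 0.1501]
tool_rot: [0.0, 0.353, 0.936, -0.0]
contact_force: [-0.4, 0.1, 0.4]
finger_gap: 0.0601
grasp_force: 0.0
```

```bash
python3 -c "
from h import *
go('p1',.018)
p,d=vision.camera('wrist');c=vision.get_calibration('wrist');cv2.imwrite('pics/w1.png',p[:,:,::-1])
X=cloud(c,d);m=(d>0)&(X[...,2]>.047)&(X[...,2]<.065)&(np.hypot(X[...,0]-.4508,X[...,1]+.2984)<.03)
w=X[m];lo,hi=np.percentile(w,[1,99],axis=0);print(len(w),w.mean(0),(lo+hi)/2,hi-lo)"
```

```text
p1 t 2.7 pos [ 0.451  -0.3015  0.1501] shift [0.0022 0.0022 0.1321] turn [ 0.   0.  -0.4] gap 0.0601 F 0.0 [-0.4  0.1  0.4]
1624 [ 0.44963486 -0.29671326  0.05478904] [ 0.45008658 -0.2971402   0.05261682] [0.03243792 0.0325151  0.00774704]
```

View pics/w1.png

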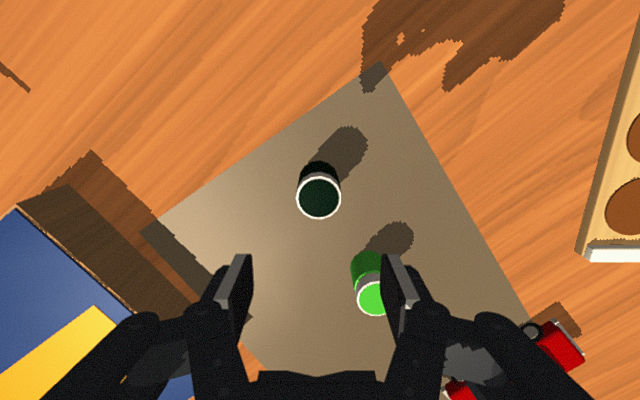

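The wrist view shows the dark pot (319,197) centred between the fingers (mid u≈318); its position agrees with the top camera to 2 mm. Descend and grip.

Request:
step_arm --pt "0.06 0.003 0.0025 0.02 0 0 0" --pt "0.06 0.003 0.0025 0.045 0 0 0" --pt "0.06 0.003 0.0025 0.07 0 0 0" --pt "0.06 0.003 0.0025 0.095 0 0 0" --pt "0.06 0.003 0.0025 0.115 0 0 0" --pt "0.06 0.003 0.0025 0.127 0 0 0" --pt "0.06 0.003 0.0025 0.132 0 0 0" --pt "0.06 0.003 0.0025 0.132 0 0 0"

```text
time: 3.42
tool_pos: [0.4498, -0.2969, 0.0169]
tool_rot: [-0.001, 0.352, 0.936, 0.0]
contact_force: [-0.2, 0.1, 0.4]
finger_gap: 0.06
grasp_force: 0.0
```

Request:
step_arm --pt "0.045 0 0 0 0 0 0" --pt "0.042 0 0 0 0 0 0" --pt "0.038 0 0 0 0 0 0" --pt "0.034 0 0 0 0 0 0" --pt "0.03 0 0 0 0 0 0" --pt "0.03 0 0 0 0 0 0" --pt "0.03 0 0 0 0 0 0" --pt "0.03 0 0 0 0 0 0"

```text
time: 4.08
tool_pos: [0.4517, -0.2983, 0.0197]
tool_rot: [0.001, 0.352, 0.936, -0.0]
contact_force: [-0.4, 0.9, 6.1]
finger_gap: 0.0341
grasp_force: 59.2
```

```bash
python3 -c "
from h import *
go('d1',.10)"
```

```text
d1 t 4.08 pos [ 0.4517 -0.2983  0.0197] shift [ 0.1749  0.2797 -0.0808] turn [ 0.   0.2 -0.3] gap 0.0341 F 59.2 [-0.4  0.9  6.1]
```

Request:
step_arm --pt "0.03 0 0 -0.012 0 0 0" --pt "0.03 0 0 -0.032 0 0 0" --pt "0.03 0.004 0.007 -0.055 0 0 0" --pt "0.03 0.014 0.025 -0.075 0 0 0" --pt "0.03 0.03 0.05 -0.09 0 0 0" --pt "0.03 0.046 0.076 -0.1 0 0 0" --pt "0.03 0.062 0.1 -0.1 0 0 0" --pt "0.03 0.075 0.12 -0.1 0 0 0"

```text
time: 4.75
tool_pos: [0.4741, -0.1562, 0.12]
tool_rot: [0.002, 0.352, 0.936, 0.0]
contact_force: [-0.4, -0.5, -0.8]
finger_gap: 0.0342
grasp_force: 59.7
```

```bash
python3 -c "
from h import *
go('d1',.10)"
```

```text
d1 t 4.75 pos [ 0.4741 -0.1562  0.12  ] shift [0.0984 0.1581 0.0199] turn [ 0.1  0.2 -0.3] gap 0.0342 F 59.7 [-0.4 -0.5 -0.8]
```

Request:
step_arm --pt "0.03 0.016 0.026 0 0 0 0" --pt "0.03 0.033 0.053 0 0 0 0" --pt "0.03 0.05 0.08 0 0 0 0" --pt "0.03 0.067 0.107 0.005 0 0 0" --pt "0.03 0.08 0.13 0.01 0 0 0" --pt "0.03 0.091 0.147 0.015 0 0 0" --pt "0.03 0.097 0.156 0.018 0 0 0" --pt "0.03 0.0985 0.158 0.02 0 0 0"

```text
time: 5.42
tool_pos: [0.5033, 0.0277, 0.0982]
tool_rot: [0.0, 0.351, 0.936, 0.0]
contact_force: [-0.1, -0.9, -0.5]
finger_gap: 0.0342
grasp_force: 59.8
```

```bash
python3 -c "
from h import *
go('d1',.034)
p,d=vision.camera('top');c=vision.get_calibration('top');X=cloud(c,d);X[d==0]=9
s=arm.read_state();t=s['tool_pos']
w,dd=vision.camera('wrist');cw=vision.get_calibration('wrist');cv2.imwrite('pics/w2.png',w[:,:,::-1])
W=cloud(cw,dd);m=(dd>0)&(W[...,2]>.0)&(W[...,2]<.145)&(np.hypot(W[...,0]-t[0],W[...,1]-t[1])<.03)
print(np.percentile(W[m][:,2],[5,25,50,75,95]))
for r in spotter.regions_of('place1','wrist'):
    v,u=np.nonzero(r['pixels']);P=onplane(cw,np.c_[u,v],.014);print(round(r['p'],2),len(u),P.mean(0).round(4),np.ptp(P,0).round(3))
"
```

```text
d1 t 5.42 pos [0.5033 0.0277 0.0982] shift [-0.0009  0.0005  0.0642] turn [ 0.   0.  -0.2] gap 0.0342 F 59.8 [-0.1 -0.9 -0.5]
[0.0125822  0.08680981 0.12506651 0.13342123 0.13652695]
0.82 2912 [0.5003 0.0311 0.014 ] [0.053 0.053 0.   ]
0.77 1693 [ 0.6073 -0.062   0.014 ] [0.05  0.053 0.   ]
```

View pics/w2.png

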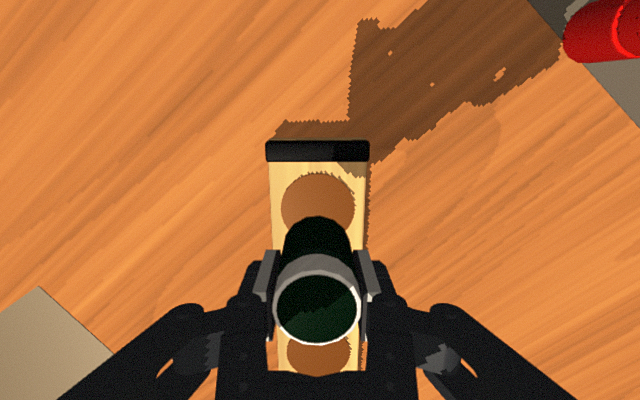

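The wrist view shows pot1 held upright, with the disc centre column (319) in line with the pot. Lower.

Request:
step_arm --pt "0.03 0 0 0.015 0 0 0" --pt "0.03 0 0 0.032 0 0 0" --pt "0.03 0 0 0.045 0 0 0" --pt "0.03 0 0 0.053 0 0 0" --pt "0.03 0 0 0.058 0 0 0" --pt "0.03 0 0 0.061 0 0 0" --pt "0.03 0 0 0.063 0 0 0" --pt "0.03 0 0 0.064 0 0 0"

```text
time: 6.23
tool_pos: [0.5038, 0.0258, 0.0342]
tool_rot: [0.0, 0.352, 0.936, 0.0]
contact_force: [0.4, -0.2, 0.4]
finger_gap: 0.0346
grasp_force: 59.8
```

Request:
step_arm --pt "0.03 0 0 0.001 0 0 0" --pt "0.03 0 0 0.001 0 0 0" --pt "0.03 0 0 0.001 0 0 0" --pt "0.03 0 0 0.001 0 0 0" --pt "0.03 0 0 0.001 0 0 0" --pt "0.03 0 0 0.001 0 0 0" --pt "0.03 0 0 0.001 0 0 0" --pt "0.03 0 0 0.001 0 0 0"

```text
time: 6.9
tool_pos: [0.5039, 0.026, 0.0337]
tool_rot: [0.001, 0.352, 0.936, 0.0]
contact_force: [-2.2, -1.4, 7.0]
finger_gap: 0.034
grasp_force: 60.0
```

Contact at TCP z ≈ 0.0335; release slowly, then rise.

Request:
step_arm --pt "0.036 0 0 0 0 0 0" --pt "0.038 0 0 0 0 0 0" --pt "0.04 0 0 0 0 0 0" --pt "0.044 0 0 0 0 0 0" --pt "0.05 0 0 0 0 0 0" --pt "0.06 0 0 0 0 0 0" --pt "0.06 0 0 0 0 0 0" --pt "0.06 0 0 0 0 0 0"

```text
time: 7.57
tool_pos: [0.5033, 0.0262, 0.0328]
tool_rot: [-0.0, 0.352, 0.936, 0.0]
contact_force: [-0.6, -0.5, -0.1]
finger_gap: 0.0601
grasp_force: 0.0
```

Request:
step_arm --pt "0.06 0 0 -0.01 0 0 0" --pt "0.06 0 0 -0.03 0 0 0" --pt "0.06 0 0 -0.055 0 0 0" --pt "0.06 0 0 -0.08 0 0 0" --pt "0.06 0 0 -0.105 0 0 0" --pt "0.06 0 0 -0.12 0 0 0" --pt "0.06 0 0 -0.125 0 0 0" --pt "0.06 0 0 -0.125 0 0 0"

```text
time: 8.23
tool_pos: [0.5048, 0.0261, 0.1601]
tool_rot: [0.002, 0.352, 0.936, 0.001]
contact_force: [-0.1, -1.2, -0.5]
finger_gap: 0.0602
grasp_force: 0.0
```

```bash
cat >> h.py <<'E'
def pot(cam,xy,zlo=.047,zhi=.066,r=.03):
    p,d=vision.camera(cam);c=vision.get_calibration(cam);X=cloud(c,d)
    m=(d>0)&(X[...,2]>zlo)&(X[...,2]<zhi)&(np.hypot(X[...,0]-xy[0],X[...,1]-xy[1])<r)
    w=X[m]
    if len(w)<20: print(cam,"few",len(w)); return
    (u,v),rad=cv2.minEnclosingCircle(np.float32(w[:,:2])); lo,hi=np.percentile(w,[2,98],axis=0)
    print(cam,len(w),"mid",((lo+hi)/2).round(4),"ext",(hi-lo).round(4),"z",np.median(w[:,2]).round(4))
E
python3 -c "
from h import *
pot('wrist',T['d1'],.062,.08); pot('top',T['d1'],.062,.08)
go('p3',.16)"
```

```text
wrist 1633 mid [0.5016 0.0282 0.0666] ext [0.0311 0.0311 0.0045] z 0.0675
top 58 mid [0.4919 0.0301 0.0684] ext [0.0112 0.0238 0.0071] z 0.0685
p3 t 8.33 pos [0.5026 0.0261 0.1574] shift [-0.2626 -0.2293 -0.0027] turn [-0.  -0.  -0.3] gap 0.06 F 0.0 [-0.5  0.1 -0.3]
```

Request:
step_arm --pt "0.06 -0.025 -0.022 0 0 0 0" --pt "0.06 -0.055 -0.048 0 0 0 0" --pt "0.06 -0.085 -0.074 0 0 0 0" --pt "0.06 -0.115 -0.1 0 0 0 0" --pt "0.06 -0.145 -0.127 0 0 0 0" --pt "0.06 -0.175 -0.153 0 0 0 0" --pt "0.06 -0.205 -0.179 0 0 0 0" --pt "0.06 -0.225 -0.196 0 0 0 0"

```text
time: 9.0
tool_pos: [0.5422, -0.2727, 0.1557]
tool_rot: [-0.001, 0.353, 0.936, -0.0]
contact_force: [0.8, 0.6, 0.5]
finger_gap: 0.0599
grasp_force: 0.0
```

Request:
step_arm --pt "0.06 -0.02 -0.018 0 0 0 0" --pt "0.06 -0.0375 -0.033 0.01 0 0 0" --pt "0.06 -0.0375 -0.033 0.02 0 0 0" --pt "0.06 -0.0375 -0.033 0.02 0 0 0" --pt "0.06 -0.0375 -0.033 0.02 0 0 0" --pt "0.06 -0.0375 -0.033 0.02 0 0 0" --pt "0.06 -0.0375 -0.033 0.02 0 0 0" --pt "0.06 -0.0375 -0.033 0.02 0 0 0"

```text
time: 9.67
tool_pos: [0.5501, -0.3182, 0.1384]
tool_rot: [0.0, 0.351, 0.936, -0.0]
contact_force: [0.1, 0.2, -1.3]
finger_gap: 0.0601
grasp_force: 0.0
```

```bash
python3 -c "
from h import *
pot('wrist',T['p3'])
go('p3',.018)"
```

```text
wrist 1757 mid [ 0.5496 -0.319   0.0528] ext [0.0313 0.0312 0.0076] z 0.0552
p3 t 9.72 pos [ 0.5502 -0.3184  0.1385] shift [ 0.0003 -0.0016  0.1205] turn [ 0.   0.  -0.3] gap 0.0597 F 0.0 [ 0.7 -0.3 -0.4]
```

Both cameras agree on pot3 (0.549, -0.319).

Request:
step_arm --pt "0.06 0 -0.001 0.02 0 0 0" --pt "0.06 0 -0.001 0.045 0 0 0" --pt "0.06 0 -0.001 0.07 0 0 0" --pt "0.06 0 -0.001 0.09 0 0 0" --pt "0.06 0 -0.001 0.107 0 0 0" --pt "0.06 0 -0.001 0.116 0 0 0" --pt "0.06 0 -0.001 0.12 0 0 0" --pt "0.06 0 -0.001 0.12 0 0 0"

```text
time: 10.38
tool_pos: [0.5489, -0.3194, 0.0174]
tool_rot: [-0.0, 0.352, 0.936, 0.0]
contact_force: [-0.4, 0.1, 0.2]
finger_gap: 0.0597
grasp_force: 0.0
```

Request:
step_arm --pt "0.045 0 0 0 0 0 0" --pt "0.042 0 0 0 0 0 0" --pt "0.038 0 0 0 0 0 0" --pt "0.034 0 0 0 0 0 0" --pt "0.03 0 0 0 0 0 0" --pt "0.03 0 0 0 0 0 0" --pt "0.03 0 0 0 0 0 0" --pt "0.03 0 0 0 0 0 0"

```text
time: 11.05
tool_pos: [0.5503, -0.3206, 0.0197]
tool_rot: [0.001, 0.352, 0.936, -0.0]
contact_force: [-1.4, 0.2, 5.1]
finger_gap: 0.0341
grasp_force: 59.5
```

```bash
python3 -c "
from h import *
go('d3',.10)"
```

```text
d3 t 11.05 pos [ 0.5503 -0.3206  0.0197] shift [ 0.1333  0.2325 -0.0806] turn [ 0.   0.2 -0.3] gap 0.0341 F 59.5 [-1.4  0.2  5.1]
```

Request:
step_arm --pt "0.03 0 0 -0.012 0 0 0" --pt "0.03 0 0 -0.032 0 0 0" --pt "0.03 0.004 0.007 -0.055 0 0 0" --pt "0.03 0.013 0.023 -0.075 0 0 0" --pt "0.03 0.026 0.046 -0.09 0 0 0" --pt "0.03 0.04 0.07 -0.095 0 0 0" --pt "0.03 0.054 0.094 -0.095 0 0 0" --pt "0.03 0.065 0.113 -0.095 0 0 0"

```text
time: 11.72
tool_pos: [0.5752, -0.1904, 0.1144]
tool_rot: [0.001, 0.352, 0.936, 0.0]
contact_force: [-0.4, -0.7, -0.7]
finger_gap: 0.034
grasp_force: 59.7
```

```bash
python3 -c "
from h import *
go('d3',.10)"
```

```text
d3 t 11.72 pos [ 0.5752 -0.1904  0.1144] shift [0.0665 0.1181 0.0144] turn [ 0.1  0.1 -0.3] gap 0.034 F 59.7 [-0.4 -0.7 -0.7]
```

Request:
step_arm --pt "0.03 0.013 0.024 0 0 0 0" --pt "0.03 0.027 0.048 0 0 0 0" --pt "0.03 0.041 0.073 0 0 0 0" --pt "0.03 0.054 0.096 0.004 0 0 0" --pt "0.03 0.062 0.11 0.01 0 0 0" --pt "0.03 0.066 0.117 0.014 0 0 0" --pt "0.03 0.067 0.118 0.014 0 0 0" --pt "0.03 0.067 0.118 0.014 0 0 0"

```text
time: 12.38
tool_pos: [0.6016, -0.0591, 0.0987]
tool_rot: [-0.0, 0.352, 0.936, -0.0]
contact_force: [0.1, -0.2, -0.3]
finger_gap: 0.034
grasp_force: 59.7
```

```bash
python3 -c "
from h import *
go('d3',.034)"
```

```text
d3 t 12.38 pos [ 0.6016 -0.0591  0.0987] shift [-0.0003  0.002   0.0647] turn [-0.1 -0.  -0.3] gap 0.034 F 59.7 [ 0.1 -0.2 -0.3]
```

Request:
step_arm --pt "0.03 0 0.001 0.015 0 0 0" --pt "0.03 0 0.001 0.032 0 0 0" --pt "0.03 0 0.001 0.045 0 0 0" --pt "0.03 0 0.001 0.053 0 0 0" --pt "0.03 0 0.001 0.058 0 0 0" --pt "0.03 0 0.001 0.061 0 0 0" --pt "0.03 0 0.001 0.063 0 0 0" --pt "0.03 0 0.001 0.0645 0 0 0"

```text
time: 13.05
tool_pos: [0.6033, -0.0587, 0.0347]
tool_rot: [0.0, 0.352, 0.936, 0.0]
contact_force: [-1.0, 0.5, 0.1]
finger_gap: 0.0339
grasp_force: 59.7
```

Request:
step_arm --pt "0.03 0 0 0.0005 0 0 0" --pt "0.03 0 0 0.001 0 0 0" --pt "0.03 0 0 0.001 0 0 0" --pt "0.03 0 0 0.001 0 0 0" --pt "0.03 0 0 0.001 0 0 0" --pt "0.03 0 0 0.001 0 0 0" --pt "0.03 0 0 0.001 0 0 0" --pt "0.03 0 0 0.001 0 0 0"

```text
time: 13.72
tool_pos: [0.603, -0.0584, 0.0337]
tool_rot: [0.0, 0.352, 0.936, 0.0]
contact_force: [-0.3, 1.3, 0.4]
finger_gap: 0.0344
grasp_force: 59.8
```

Request:
step_arm --pt "0.03 0 0 0.0005 0 0 0" --pt "0.03 0 0 0.001 0 0 0" --pt "0.03 0 0 0.0015 0 0 0" --pt "0.03 0 0 0.0015 0 0 0" --pt "0.03 0 0 0.0015 0 0 0" --pt "0.03 0 0 0.0015 0 0 0" --pt "0.03 0 0 0.0015 0 0 0" --pt "0.03 0 0 0.0015 0 0 0"

```text
time: 14.38
tool_pos: [0.6031, -0.0584, 0.0337]
tool_rot: [0.0, 0.352, 0.936, 0.0]
contact_force: [-2.9, 0.6, 10.0]
finger_gap: 0.0345
grasp_force: 60.4
```

Request:
step_arm --pt "0.036 0 0 0 0 0 0" --pt "0.038 0 0 0 0 0 0" --pt "0.04 0 0 0 0 0 0" --pt "0.044 0 0 0 0 0 0" --pt "0.05 0 0 0 0 0 0" --pt "0.06 0 0 0 0 0 0" --pt "0.06 0 0 0 0 0 0" --pt "0.06 0 0 0 0 0 0"

```text
time: 15.05
tool_pos: [0.6027, -0.0584, 0.0317]
tool_rot: [-0.0, 0.352, 0.936, -0.0]
contact_force: [0.1, 0.1, 0.2]
finger_gap: 0.0601
grasp_force: 0.0
```

Request:
step_arm --pt "0.06 0 0 -0.01 0 0 0" --pt "0.06 0 0 -0.03 0 0 0" --pt "0.06 0 0 -0.055 0 0 0" --pt "0.06 0 0 -0.08 0 0 0" --pt "0.06 0 0 -0.105 0 0 0" --pt "0.06 0 0 -0.12 0 0 0" --pt "0.06 0 0 -0.125 0 0 0" --pt "0.06 0 0 -0.125 0 0 0"

```text
time: 15.72
tool_pos: [0.6043, -0.0586, 0.1595]
tool_rot: [0.002, 0.352, 0.936, 0.0]
contact_force: [-1.0, -1.1, -0.5]
finger_gap: 0.0602
grasp_force: 0.0
```

```bash
python3 -c "
from h import *
pot('wrist',T['d3'],.062,.08)
go('p2',.16)"
```

```text
wrist 1626 mid [ 0.6014 -0.0565  0.0667] ext [0.031  0.0311 0.0038] z 0.0672
p2 t 15.77 pos [ 0.603  -0.0584  0.1577] shift [ 0.2851  0.245  -0.0025] turn [ 0.   0.1 -0.3] gap 0.0603 F 0.0 [-0.6  0.3  0.1]
```

Request:
step_arm --pt "0.06 0.02 0.017 0 0 0 0" --pt "0.06 0.05 0.043 0 0 0 0" --pt "0.06 0.08 0.069 0 0 0 0" --pt "0.06 0.11 0.095 0 0 0 0" --pt "0.06 0.14 0.12 0 0 0 0" --pt "0.06 0.17 0.146 0 0 0 0" --pt "0.06 0.2 0.172 0 0 0 0" --pt "0.06 0.225 0.193 0 0 0 0"

```text
time: 16.43
tool_pos: [0.5585, 0.2372, 0.1546]
tool_rot: [-0.002, 0.352, 0.936, -0.001]
contact_force: [0.7, -0.5, 0.7]
finger_gap: 0.0599
grasp_force: 0.0
```

Request:
step_arm --pt "0.06 0.025 0.021 0 0 0 0" --pt "0.06 0.045 0.039 0.01 0 0 0" --pt "0.06 0.06 0.052 0.02 0 0 0" --pt "0.06 0.06 0.052 0.02 0 0 0" --pt "0.06 0.06 0.052 0.02 0 0 0" --pt "0.06 0.06 0.052 0.02 0 0 0" --pt "0.06 0.06 0.052 0.02 0 0 0" --pt "0.06 0.06 0.052 0.02 0 0 0"

```text
time: 17.1
tool_pos: [0.5504, 0.3125, 0.1371]
tool_rot: [0.0, 0.353, 0.936, -0.0]
contact_force: [-0.6, -0.2, -0.4]
finger_gap: 0.0599
grasp_force: 0.0
```

```bash
python3 -c "
from h import *
pot('wrist',T['p2'])
go('p2',.018)
p,d=vision.camera('wrist');cv2.imwrite('pics/w3.png',p[:,:,::-1])"
```

```text
wrist 1784 mid [0.5514 0.3164 0.053 ] ext [0.0315 0.0313 0.0072] z 0.0552
p2 t 17.15 pos [0.5505 0.3126 0.1373] shift [0.0012 0.0006 0.1193] turn [ 0.   0.  -0.4] gap 0.0601 F 0.0 [-0.6  0.9 -1.2]
```

View pics/w3.png

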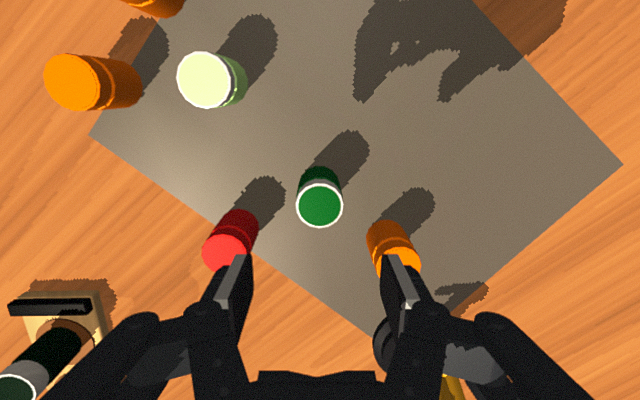

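Deep-green pot2 sits at (320,203) between the fingers; red (231,240) and orange (390,245) look-alikes are clear of the finger paths (over 13 mm).

Request:
step_arm --pt "0.06 0.0015 0.0015 0.02 0 0 0" --pt "0.06 0.0015 0.0015 0.045 0 0 0" --pt "0.06 0.0015 0.0015 0.07 0 0 0" --pt "0.06 0.0015 0.0015 0.09 0 0 0" --pt "0.06 0.0015 0.0015 0.107 0 0 0" --pt "0.06 0.0015 0.0015 0.116 0 0 0" --pt "0.06 0.0015 0.0015 0.119 0 0 0" --pt "0.06 0.0015 0.0015 0.119 0 0 0"

```text
time: 17.87
tool_pos: [0.5497, 0.3153, 0.0175]
tool_rot: [-0.0, 0.352, 0.936, -0.0]
contact_force: [-0.7, 0.0, 0.1]
finger_gap: 0.0598
grasp_force: 0.0
```

Request:
step_arm --pt "0.045 0 0 0 0 0 0" --pt "0.042 0 0 0 0 0 0" --pt "0.038 0 0 0 0 0 0" --pt "0.034 0 0 0 0 0 0" --pt "0.03 0 0 0 0 0 0" --pt "0.03 0 0 0 0 0 0" --pt "0.03 0 0 0 0 0 0" --pt "0.03 0 0 0 0 0 0"

```text
time: 18.53
tool_pos: [0.551, 0.3164, 0.0197]
tool_rot: [0.001, 0.352, 0.936, 0.001]
contact_force: [-0.8, 0.1, 6.7]
finger_gap: 0.0339
grasp_force: 59.6
```

```bash
python3 -c "
from h import *
go('d2',.12)"
```

```text
d2 t 18.53 pos [0.551  0.3164 0.0197] shift [-0.2205 -0.2474 -0.1006] turn [ 0.1  0.1 -0.3] gap 0.0339 F 59.6 [-0.8  0.1  6.7]
```

Request:
step_arm --pt "0.03 0 0 -0.012 0 0 0" --pt "0.03 0 0 -0.032 0 0 0" --pt "0.03 0 0 -0.057 0 0 0" --pt "0.03 -0.006 -0.007 -0.08 0 0 0" --pt "0.03 -0.02 -0.023 -0.1 0 0 0" --pt "0.03 -0.037 -0.042 -0.11 0 0 0" --pt "0.03 -0.057 -0.064 -0.11 0 0 0" --pt "0.03 -0.077 -0.086 -0.11 0 0 0"

```text
time: 19.2
tool_pos: [0.5517, 0.2, 0.13]
tool_rot: [0.001, 0.351, 0.936, 0.001]
contact_force: [0.3, 0.5, -0.8]
finger_gap: 0.0342
grasp_force: 59.7
```

Request:
step_arm --pt "0.03 -0.02 -0.022 0 0 0 0" --pt "0.03 -0.04 -0.045 0 0 0 0" --pt "0.03 -0.06 -0.067 0 0 0 0" --pt "0.03 -0.08 -0.09 0 0 0 0" --pt "0.03 -0.1 -0.112 0 0 0 0" --pt "0.03 -0.117 -0.131 0 0 0 0" --pt "0.03 -0.128 -0.144 0 0 0 0" --pt "0.03 -0.132 -0.149 0 0 0 0"

```text
time: 19.87
tool_pos: [0.5519, -0.0011, 0.1284]
tool_rot: [0.0, 0.353, 0.936, -0.0]
contact_force: [0.2, -0.7, 0.3]
finger_gap: 0.034
grasp_force: 59.8
```

```bash
python3 -c "
from h import *
go('d2',.036)"
```

```text
d2 t 19.87 pos [ 0.5519 -0.0011  0.1284] shift [-0.0105 -0.0094  0.0924] turn [-0.   0.  -0.5] gap 0.034 F 59.8 [ 0.2 -0.7  0.3]
```

Request:
step_arm --pt "0.03 -0.005 -0.005 0 0 0 0" --pt "0.03 -0.01 -0.009 0 0 0 0" --pt "0.03 -0.01 -0.009 0.015 0 0 0" --pt "0.03 -0.01 -0.009 0.035 0 0 0" --pt "0.03 -0.01 -0.009 0.055 0 0 0" --pt "0.03 -0.01 -0.009 0.075 0 0 0" --pt "0.03 -0.01 -0.009 0.086 0 0 0" --pt "0.03 -0.01 -0.009 0.091 0 0 0"

```text
time: 20.53
tool_pos: [0.552, -0.0111, 0.0348]
tool_rot: [-0.002, 0.352, 0.936, -0.0]
contact_force: [-0.3, 0.4, -0.7]
finger_gap: 0.0343
grasp_force: 59.8
```

Request:
step_arm --pt "0.03 0 0 0.001 0 0 0" --pt "0.03 0 0 0.002 0 0 0" --pt "0.03 0 0 0.0025 0 0 0" --pt "0.03 0 0 0.0025 0 0 0" --pt "0.03 0 0 0.0025 0 0 0" --pt "0.03 0 0 0.0025 0 0 0" --pt "0.03 0 0 0.0025 0 0 0" --pt "0.03 0 0 0.0025 0 0 0"

```text
time: 21.2
tool_pos: [0.5538, -0.0121, 0.0347]
tool_rot: [0.0, 0.352, 0.936, 0.0]
contact_force: [0.0, 0.6, -0.4]
finger_gap: 0.0345
grasp_force: 59.8
```

Request:
step_arm --pt "0.03 -0.001 -0.001 -0.001 0 0 0" --pt "0.03 -0.002 -0.002 -0.001 0 0 0" --pt "0.03 -0.002 -0.002 0 0 0 0" --pt "0.03 -0.002 -0.002 0.001 0 0 0" --pt "0.03 -0.002 -0.002 0.0015 0 0 0" --pt "0.03 -0.002 -0.002 0.0015 0 0 0" --pt "0.03 -0.002 -0.002 0.0015 0 0 0" --pt "0.03 -0.002 -0.002 0.0015 0 0 0"

```text
time: 21.87
tool_pos: [0.554, -0.015, 0.0337]
tool_rot: [0.0, 0.352, 0.936, -0.0]
contact_force: [-1.5, -0.9, 5.0]
finger_gap: 0.0339
grasp_force: 60.5
```

Request:
step_arm --pt "0.036 0 0 0 0 0 0" --pt "0.038 0 0 0 0 0 0" --pt "0.04 0 0 0 0 0 0" --pt "0.044 0 0 0 0 0 0" --pt "0.05 0 0 0 0 0 0" --pt "0.06 0 0 0 0 0 0" --pt "0.06 0 0 0 0 0 0" --pt "0.06 0 0 0 0 0 0"

```text
time: 22.53
tool_pos: [0.5538, -0.0148, 0.0328]
tool_rot: [-0.0, 0.352, 0.936, -0.0]
contact_force: [-0.2, 0.0, 0.0]
finger_gap: 0.0601
grasp_force: 0.0
```

Request:
step_arm --pt "0.06 0 0 -0.01 0 0 0" --pt "0.06 0 0 -0.03 0 0 0" --pt "0.06 0 0 -0.055 0 0 0" --pt "0.06 0 0 -0.08 0 0 0" --pt "0.06 0 0 -0.105 0 0 0" --pt "0.06 0 0 -0.12 0 0 0" --pt "0.06 0 0 -0.125 0 0 0" --pt "0.06 0 0 -0.125 0 0 0"

```text
time: 23.2
tool_pos: [0.5553, -0.015, 0.1603]
tool_rot: [0.002, 0.352, 0.936, 0.001]
contact_force: [0.3, 0.1, -0.9]
finger_gap: 0.06
grasp_force: 0.0
```

```bash
python3 -c "
from h import *
pot('wrist',T['d2'],.062,.08)
go('p4',.16)"
```

```text
wrist 1612 mid [ 0.5536 -0.0144  0.0667] ext [0.0311 0.0311 0.0043] z 0.0674
p4 t 23.25 pos [ 0.5541 -0.0149  0.1586] shift [ 0.3035  0.1721 -0.0016] turn [ 0.   0.1 -0.3] gap 0.0603 F 0.0 [-0.4 -0.  -0.7]
```

Request:
step_arm --pt "0.06 0.025 0.014 0 0 0 0" --pt "0.06 0.055 0.031 0 0 0 0" --pt "0.06 0.085 0.048 0 0 0 0" --pt "0.06 0.115 0.065 0 0 0 0" --pt "0.06 0.145 0.082 0 0 0 0" --pt "0.06 0.175 0.099 0 0 0 0" --pt "0.06 0.205 0.116 0 0 0 0" --pt "0.06 0.235 0.133 0 0 0 0"

```text
time: 23.92
tool_pos: [0.4625, 0.2409, 0.1559]
tool_rot: [-0.001, 0.352, 0.936, -0.001]
contact_force: [0.4, -0.3, -1.1]
finger_gap: 0.06
grasp_force: 0.0
```

Request:
step_arm --pt "0.06 0.03 0.017 0 0 0 0" --pt "0.06 0.055 0.032 0.01 0 0 0" --pt "0.06 0.0685 0.039 0.02 0 0 0" --pt "0.06 0.0685 0.039 0.02 0 0 0" --pt "0.06 0.0685 0.039 0.02 0 0 0" --pt "0.06 0.0685 0.039 0.02 0 0 0" --pt "0.06 0.0685 0.039 0.02 0 0 0" --pt "0.06 0.0685 0.039 0.02 0 0 0"

```text
time: 24.58
tool_pos: [0.4396, 0.3136, 0.1381]
tool_rot: [0.0, 0.353, 0.936, 0.0]
contact_force: [0.3, 0.0, -0.1]
finger_gap: 0.06
grasp_force: 0.0
```

```bash
python3 -c "
from h import *
pot('wrist',T['p4'])
go('p4',.018)
p,d=vision.camera('wrist');cv2.imwrite('pics/w4.png',p[:,:,::-1])"
```

```text
wrist 1772 mid [0.4384 0.3169 0.0531] ext [0.0315 0.0311 0.0068] z 0.0552
p4 t 24.63 pos [0.4397 0.3137 0.1382] shift [0.0009 0.0004 0.1202] turn [ 0.   0.  -0.4] gap 0.0604 F 0.0 [ 0.1  0.7 -0.2]
```

View pics/w4.png

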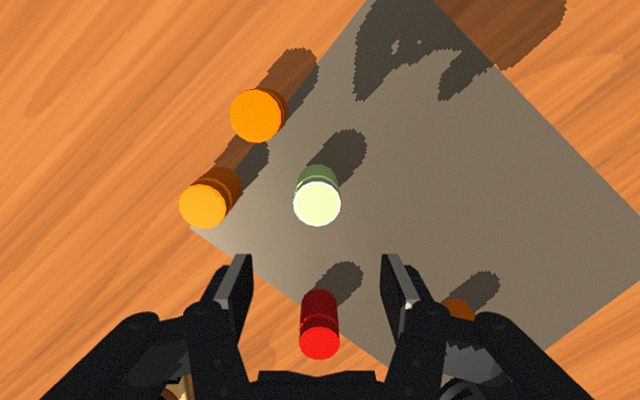

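Pale pot4 is at (317,204); the orange neighbour at (205,204) lies 84 mm off, giving about 20 mm of finger clearance at this opening.

Request:
step_arm --pt "0.06 0.002 0.001 0.02 0 0 0" --pt "0.06 0.002 0.001 0.045 0 0 0" --pt "0.06 0.002 0.001 0.07 0 0 0" --pt "0.06 0.002 0.001 0.09 0 0 0" --pt "0.06 0.002 0.001 0.107 0 0 0" --pt "0.06 0.002 0.001 0.116 0 0 0" --pt "0.06 0.002 0.001 0.12 0 0 0" --pt "0.06 0.002 0.001 0.12 0 0 0"

```text
time: 25.35
tool_pos: [0.438, 0.3161, 0.0174]
tool_rot: [-0.0, 0.352, 0.936, -0.0]
contact_force: [0.6, -0.4, 0.8]
finger_gap: 0.0599
grasp_force: 0.0
```

Request:
step_arm --pt "0.045 0 0 0 0 0 0" --pt "0.042 0 0 0 0 0 0" --pt "0.038 0 0 0 0 0 0" --pt "0.034 0 0 0 0 0 0" --pt "0.03 0 0 0 0 0 0" --pt "0.03 0 0 0 0 0 0" --pt "0.03 0 0 0 0 0 0" --pt "0.03 0 0 0 0 0 0"

```text
time: 26.02
tool_pos: [0.439, 0.3171, 0.0194]
tool_rot: [0.001, 0.352, 0.936, 0.001]
contact_force: [-0.9, -1.5, 5.2]
finger_gap: 0.0342
grasp_force: 59.2
```

```bash
python3 -c "
from h import *
go('d4',.14)"
```

```text
d4 t 26.02 pos [0.439  0.3171 0.0194] shift [-0.4357 -0.1734 -0.1206] turn [ 0.1  0.  -0.3] gap 0.0342 F 59.2 [-0.9 -1.5  5.2]
```

Request:
step_arm --pt "0.03 0 0 -0.012 0 0 0" --pt "0.03 0 0 -0.032 0 0 0" --pt "0.03 0 0 -0.057 0 0 0" --pt "0.03 -0.009 -0.004 -0.082 0 0 0" --pt "0.03 -0.028 -0.011 -0.102 0 0 0" --pt "0.03 -0.055 -0.022 -0.115 0 0 0" --pt "0.03 -0.083 -0.033 -0.12 0 0 0" --pt "0.03 -0.111 -0.044 -0.12 0 0 0"

```text
time: 26.68
tool_pos: [0.4946, 0.2102, 0.1412]
tool_rot: [0.002, 0.352, 0.936, 0.002]
contact_force: [0.3, 0.3, -0.6]
finger_gap: 0.034
grasp_force: 59.8
```

Request:
step_arm --pt "0.03 -0.03 -0.012 0 0 0 0" --pt "0.03 -0.06 -0.024 0 0 0 0" --pt "0.03 -0.09 -0.036 0 0 0 0" --pt "0.03 -0.12 -0.048 0 0 0 0" --pt "0.03 -0.15 -0.06 0 0 0 0" --pt "0.03 -0.18 -0.072 0 0 0 0" --pt "0.03 -0.21 -0.084 0 0 0 0" --pt "0.03 -0.235 -0.094 0 0 0 0"

```text
time: 27.35
tool_pos: [0.6083, -0.0173, 0.1389]
tool_rot: [0.001, 0.352, 0.936, 0.0]
contact_force: [0.4, -0.2, -0.5]
finger_gap: 0.034
grasp_force: 59.8
```

Request:
step_arm --pt "0.03 -0.025 -0.01 0 0 0 0" --pt "0.03 -0.048 -0.019 0 0 0 0" --pt "0.03 -0.066 -0.026 0 0 0 0" --pt "0.03 -0.08 -0.032 0 0 0 0" --pt "0.03 -0.088 -0.035 0 0 0 0" --pt "0.03 -0.09 -0.036 0 0 0 0" --pt "0.03 -0.09 -0.036 0 0 0 0" --pt "0.03 -0.09 -0.036 0 0 0 0"

```text
time: 28.02
tool_pos: [0.6507, -0.1006, 0.1377]
tool_rot: [-0.001, 0.352, 0.936, 0.0]
contact_force: [0.1, 1.0, -1.0]
finger_gap: 0.0343
grasp_force: 59.8
```

```bash
python3 -c "
from h import *
go('d4',.036)"
```

```text
d4 t 28.02 pos [ 0.6507 -0.1006  0.1377] shift [-0.0013  0.0011  0.1017] turn [-0.  -0.1 -0.3] gap 0.0343 F 59.8 [ 0.1  1.  -1. ]
```

Request:
step_arm --pt "0.03 -0.001 0.001 0.015 0 0 0" --pt "0.03 -0.001 0.001 0.035 0 0 0" --pt "0.03 -0.001 0.001 0.055 0 0 0" --pt "0.03 -0.001 0.001 0.072 0 0 0" --pt "0.03 -0.001 0.001 0.086 0 0 0" --pt "0.03 -0.001 0.001 0.095 0 0 0" --pt "0.03 -0.001 0.001 0.1 0 0 0" --pt "0.03 -0.001 0.001 0.1015 0 0 0"

```text
time: 28.68
tool_pos: [0.652, -0.101, 0.0351]
tool_rot: [-0.001, 0.352, 0.936, -0.0]
contact_force: [-0.2, 0.8, -1.0]
finger_gap: 0.0342
grasp_force: 59.8
```

Request:
step_arm --pt "0.03 0 0 0.0005 0 0 0" --pt "0.03 0 0 0.001 0 0 0" --pt "0.03 0 0 0.0015 0 0 0" --pt "0.03 0 0 0.002 0 0 0" --pt "0.03 0 0 0.002 0 0 0" --pt "0.03 0 0 0.002 0 0 0" --pt "0.03 0 0 0.002 0 0 0" --pt "0.03 0 0 0.002 0 0 0"

```text
time: 29.35
tool_pos: [0.6528, -0.1015, 0.0345]
tool_rot: [0.0, 0.352, 0.936, 0.0]
contact_force: [-0.9, 0.0, -0.6]
finger_gap: 0.0342
grasp_force: 59.8
```

Request:
step_arm --pt "0.03 0 0 0.0005 0 0 0" --pt "0.03 0 0 0.001 0 0 0" --pt "0.03 0 0 0.0015 0 0 0" --pt "0.03 0 0 0.0015 0 0 0" --pt "0.03 0 0 0.0015 0 0 0" --pt "0.03 0 0 0.0015 0 0 0" --pt "0.03 0 0 0.0015 0 0 0" --pt "0.03 0 0 0.0015 0 0 0"

```text
time: 30.02
tool_pos: [0.6528, -0.1016, 0.0335]
tool_rot: [0.0, 0.352, 0.936, -0.0]
contact_force: [-2.7, 0.4, 6.2]
finger_gap: 0.0339
grasp_force: 60.2
```

Request:
step_arm --pt "0.036 0 0 0 0 0 0" --pt "0.038 0 0 0 0 0 0" --pt "0.04 0 0 0 0 0 0" --pt "0.044 0 0 0 0 0 0" --pt "0.05 0 0 0 0 0 0" --pt "0.06 0 0 0 0 0 0" --pt "0.06 0 0 0 0 0 0" --pt "0.06 0 0 0 0 0 0"

```text
time: 30.68
tool_pos: [0.6527, -0.1015, 0.0328]
tool_rot: [-0.0, 0.352, 0.936, -0.0]
contact_force: [-0.0, 0.1, -0.7]
finger_gap: 0.06
grasp_force: 0.0
```

Request:
step_arm --pt "0.06 0 0 -0.01 0 0 0" --pt "0.06 0 0 -0.03 0 0 0" --pt "0.06 0 0 -0.055 0 0 0" --pt "0.06 0 0 -0.08 0 0 0" --pt "0.06 0 0 -0.105 0 0 0" --pt "0.06 0 0 -0.125 0 0 0" --pt "0.06 0 0 -0.145 0 0 0" --pt "0.06 0 0 -0.16 0 0 0"

```text
time: 31.35
tool_pos: [0.6536, -0.1017, 0.1963]
tool_rot: [0.002, 0.352, 0.936, 0.0]
contact_force: [0.3, -0.2, 0.8]
finger_gap: 0.0601
grasp_force: 0.0
```

Request:
step_arm --pt "0.06 -0.03 -0.02 0 0 0 0" --pt "0.06 -0.06 -0.05 0 0 0 0" --pt "0.06 -0.08 -0.08 0 0 0 0" --pt "0.06 -0.09 -0.11 0 0 0 0" --pt "0.06 -0.09 -0.14 0 0 0 0" --pt "0.06 -0.09 -0.17 0 0 0 0" --pt "0.06 -0.09 -0.2 0 0 0 0" --pt "0.06 -0.09 -0.22 0 0 0 0"

```text
time: 32.02
tool_pos: [0.5735, -0.3285, 0.1937]
tool_rot: [0.0, 0.353, 0.936, -0.001]
contact_force: [-0.2, -0.2, -0.3]
finger_gap: 0.0594
grasp_force: 0.0
```

```bash
python3 -c "
from h import *
for k in('d1','d2','d3','d4'): print(k,T[k]);pot('top',T[k],.062,.08);pot('side',T[k],.062,.08)
a=vision.camera('top')[0][100:270,230:510];b=vision.camera('side')[0][150:300,210:460]
a=cv2.resize(a,(560,340));b=cv2.resize(b,(560,336))
cv2.imwrite('pics/end.png',cv2.resize(np.vstack([a,b])[:,:,::-1],(490,590)))
print(arm.read_state()['tool_pos'])"
```

```text
d1 (0.5043, 0.0275)
top 198 mid [0.5019 0.0276 0.069 ] ext [0.0311 0.0327 0.0071] z 0.0686
side 183 mid [0.5027 0.025  0.0675] ext [0.0317 0.0311 0.0099] z 0.0696
d2 (0.5536, -0.0151)
top 190 mid [ 0.5541 -0.0153  0.0683] ext [0.0314 0.031  0.0076] z 0.0687
side 193 mid [ 0.5537 -0.0175  0.0683] ext [0.0305 0.0329 0.0093] z 0.0696
d3 (0.6031, -0.0578)
top 184 mid [ 0.602  -0.0573  0.068 ] ext [0.0299 0.03   0.0078] z 0.0684
side 198 mid [ 0.6014 -0.0595  0.0679] ext [0.0312 0.0318 0.0092] z 0.0697
d4 (0.6523, -0.1005)
top 185 mid [ 0.6525 -0.1012  0.0677] ext [0.0315 0.0314 0.0087] z 0.0689
side 112 mid [ 0.6485 -0.1019  0.0689] ext [0.0246 0.0304 0.0079] z 0.0699
[ 0.57610154 -0.32532259  0.1929123 ]
```

View pics/end.png

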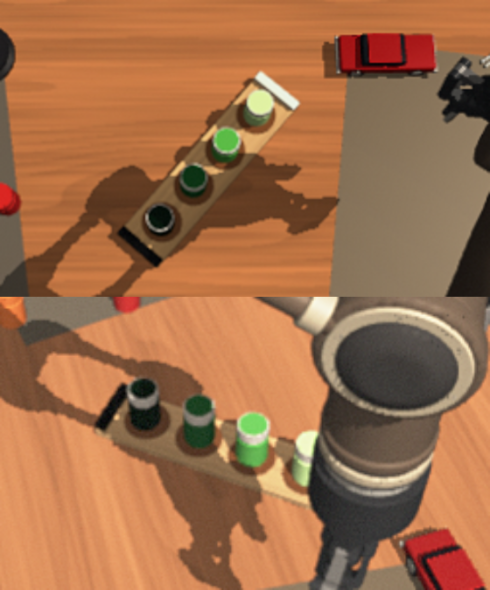

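All four pots stand upright in shade order, darkest at black and palest at white, each within about 3 mm of its disc centre. The tool is clear.

```bash
python3 -c "
from station import arm
print(arm.sign_off())"
```

```text
the job is handed in; nothing more can be done
None
```

The job is handed in at about 32 s of robot time: the four green pots stand upright on their cork discs, darkest at the black block to palest at the white, each about 3 mm or less off centre by the top camera; the arm never went near the car or the figure.

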